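# Clear the grossing board into the cassette basket

## Task

The tissue cassettes on the grossing board are filled: with the closed fingertips, sweep all four along the board and over its left end into the steel basket, without picking any of them up. Then push the basket's lid over and press it fully shut, so that nothing falls out on the way to the processor. Leave the forceps on the board and the two specimen cups behind it as they are.

Things in the scene. Friction and masses are not known exactly. Their poses are not given: they have to be found in the camera images.
- station: Fixed grossing station: white cutting board 200 mm (x) by 240 mm (y) on a steel stand, steel basket docked at its left end. Origin on the worktop under the board's centre; x points away from the robot at yaw 0, y along the board towards the basket, z up.
- board_top (a point): Centre of the board's flat top, 50 mm above the worktop; axes as station. Rims 7 mm thick rise 9.5 mm above it along the front (x = -100 mm), back (x = +100) and right (y = -120) edges; none at the left end (y = +120), which meets the basket: what is pushed past it drops in.
- basket_floor (a point): Centre of the inner floor of the open slotted steel basket, 161 mm along y from the station's origin, 6 mm above the worktop; axes as station. The basket reaches from y = -41 to +41 and x = -92 to +92 mm about this point, walls 2 mm, 44 mm deep; its rim is level with the board.
- basket_lid (a joint): Angle of the basket's slotted sheet steel lid about the hinge on the basket's outer (y = +203 mm) wall: 0 = shut, lying level on the rim; about 1.57 = upright; it starts leaning back outwards at 1.7 to 1.95, stop at 2.0. It swings over towards the board to shut. Stiff hinge: it stays at any angle at which it is left; moving it takes only 1 to 3 N near its free edge.
- lid_hinge (a point): Middle of the lid's hinge line, which runs along the station's x, 51 mm above the worktop; axes as station.
- lid_edge (a point): Middle of the lid's free edge. The lid is 188 mm along the hinge, 80 mm from hinge to free edge and 2 mm thick; a small wire loop sticks out 9 mm beyond this edge. Leaning open, the edge stands about 125 to 130 mm above the worktop; shut, it lies about 52 mm above it.
- cassette_pink_centre (a point): Centre of the pink tissue cassette: a loose flat plastic box, 40 x 28 mm and 7 mm thick, about 12 g, lying flat on the board at any yaw. This point is 3.5 mm above its underside.
- cassette_yellow_centre (a point): Centre of the yellow tissue cassette: a loose flat plastic box, 40 x 28 mm and 7 mm thick, about 12 g, lying flat on the board at any yaw. This point is 3.5 mm above its underside.
- cassette_green_centre (a point): Centre of the green tissue cassette: a loose flat plastic box, 40 x 28 mm and 7 mm thick, about 12 g, lying flat on the board at any yaw. This point is 3.5 mm above its underside.
- cassette_blue_centre (a point): Centre of the blue tissue cassette: a loose flat plastic box, 40 x 28 mm and 7 mm thick, about 12 g, lying flat on the board at any yaw. This point is 3.5 mm above its underside.
- forceps: Steel forceps, 131 mm long, 15 mm wide and 10 mm high, lying loose on the board along its back rim. Origin at the centre of the underside; length along its y. To be left alone.
- cup_orange: White specimen cup with orange screw lid, 44 mm diameter, 53 mm high, standing on the worktop behind the board. Origin at the centre of its underside. To be left alone.
- cup_blue: White specimen cup with blue screw lid, 44 mm diameter, 53 mm high, standing on the worktop behind the board. Origin at the centre of its underside. To be left alone.
There are look-alikes about, which are no part of the job. Leave any purple or red look-alike of the part that bears cassette_yellow_centre alone.

How it is judged:
By the outcome, as a careful person would: the job done as asked, in the order asked, and still so for the second after the job is handed in, with the robot touching nothing.
It also fails if it takes over 72 s, if anything falls off the work surface, if the arm or the gripper's body presses on something with over 40 N, if the wrist force passes 120 N, or if a joint passes its speed limit or range.

## Robot

A 7-joint arm with a two-finger parallel gripper is mounted at the origin on a cart in front of the work surface, level with it; the furniture and walls round the work are solid. World frame = base frame: x ahead of the robot, y to its left, z up, the work surface at z = 0. Lengths are in m, angles in rad, forces in N, time in s.
With the tool pointing down it reaches from about 0.35 to 0.9 m from the base axis. Payload 8.1 kg.
Tool frame: the origin (TCP) lies midway between the tips of the shut fingers; the grasp point (between the pads) lies robot.pinch_z behind it (robot.pinch_z is the distance from the TCP to the grasp point, in m); z points along the fingers, y is the line along which they close (so a half turn about z gives the same grasp; the last joint's range is limited). The gripper opens to 92 mm and grips with 3 to 60 N. Pads are 19 mm wide; open, the fingers measure 130 mm over their backs; the gripper's body (75 mm by 190 mm) begins 47 mm behind the grasp point.
Start: joints at [-1.322, 0.434, 0.025, 1.573, -0.012, 1.134, -0.075], TCP at [0.215, 0.587, 0.227] pointing down, gripper open.
Joint ranges: [-2.62, 2.62], [-0.44, 2.09], [-1.27, 1.32], [0.08, 2.57], [-1.32, 4.46], [0.12, 2], [-2.74, 2.74]. Speed limits (rad/s): [2.22, 2.22, 3.01, 3.01, 3.14, 3.14, 3.14].

## Interface

Orientations are given as [roll, pitch, yaw] about the fixed x, y, z axes, in that order (R = Rz(yaw) Ry(pitch) Rx(roll)).
In Python, from workcell import robot gives the robot as it stands.
- The arm moves only by the tool drive_tool, never from a script. Its argument "steps" is a list of rows, each a list of 3 entries, a list of its own where there are three numbers: the shift along the tool's x, y, z in m, then the turn, a rotation vector about the tool's x, y, z in rad, then the closure, from 0 (fully open) to 1 (shut). In form: [[[dx, dy, dz], [ax, ay, az], claw], ...]. A call has 1 to 20 rows; each row shifts and turns the commanded pose from where the row before left it, along the tool's axes as they then stand; what a row does not reach is not made up. A row lasts 1/8 s, in which the tool goes at most 62.5 mm and 10.7 degrees, less where a joint would pass 70% of its speed; a pose out of reach is approached as far as the arm can. A call with a gripper value outside its range is refused whole. The fingers move at their own pace and stop on an object; "grip_force" is the grip in N (left out, the last holds). Time passes only in rows, so rows that do not move let the fingers close. It gives the time, the measured TCP pose, the force, the opening and the grip force at its end, in the units of the state.
- robot.sense(): the state, without advancing time (a new reading comes with each control period).
- robot.get_image(name): name is "scene" or "side" or "wrist"; returns the picture (384x512x3 uint8, red, green, blue); there is no depth.
- robot.calibration(name): a dict with "fx", "fy", "cx", "cy" (pixels), "R" (3x3) and "t" (3): a world point X has camera coordinates R X + t. Camera axes: x right, y down, z forward; pixel columns grow to the right and rows downward; lengths in m; the calibration is good to about 2 mm. A picture is of the moment at which its call begins: read the wrist's pose just before it. calibration takes no time and is no camera call; for the wrist camera it gives the pose at the moment of the call.
- robot.close_job(): hands the job in; it is judged then, once.
The state is a dict: "time_s": time; "joints": joint angles; "joint_vel": joint speeds; "effort": joint torques, N m; "tool_pos": TCP position; "eef_rot": TCP orientation; "contact_force": force on the tool from outside, world axes, zero at the start; "torque": the same for the moment, N m; "opening": finger opening in m; "grasp_force": force on a finger pad.
Only numpy, scipy, OpenCV 4.12 (cv2) and the standard library are available. Lean on these libraries where they do the work, as an engineer would, in place of code of your own. Each camera call takes 0.05 s, during which the arm holds its last target. There are 200 camera calls.

## Working session

There is one attempt and no reset: what is moved stays moved. The work goes in short steps, Python scripts to look and compute and a tool call to move; the robot and the scene stay as the last step left them, time stands still between calls to the robot, and variables do not carry over. Pictures are saved under pics/ and viewed, at most 11 in all, crops included, and the job is handed in when it is done.

Besides the shell and the picture viewer there is one more tool, called after "Emit:" as name([rows], argument=value, ...), one row to a line, values as JSON. drive_tool: Moves the arm, as the interface text tells. Its arguments: {"type":"object","properties":{"steps":{"type":"array"},"grip_force":{"type":"number"}},"required":["steps"]}

```bash
mkdir -p pics; ls
python3 - <<'E'
from workcell import robot
import cv2,numpy as np
s=robot.sense();print(s['time_s'],s['tool_pos'],s['eef_rot'],s['opening'],robot.pinch_z)
for n in("scene","side"):
    cv2.imwrite(f'pics/{n}0.png',robot.get_image(n)[...,::-1])
    c=robot.calibration(n);print(n,{k:np.round(v,3).tolist() for k,v in c.items()})
E
```

```text
pics
0.0 [0.21524027 0.58624346 0.22596456] [-3.14006459e+00  1.39096032e-04  2.78973778e+00] 0.09189317237683614 0.0188
scene {'fx': 396.148, 'fy': 396.148, 'cx': 259.614, 'cy': 185.478, 'R': [[0.689, -0.724, 0.012], [-0.519, -0.505, -0.69], [0.505, 0.469, -0.724]], 't': [-0.361, 0.333, 0.605]}
side {'fx': 389.851, 'fy': 389.851, 'cx': 244.438, 'cy': 191.465, 'R': [[-0.961, -0.277, -0.009], [-0.146, 0.533, -0.834], [0.235, -0.8, -0.552]], 't': [0.531, 0.129, 0.86]}
```

View pics/scene0.png

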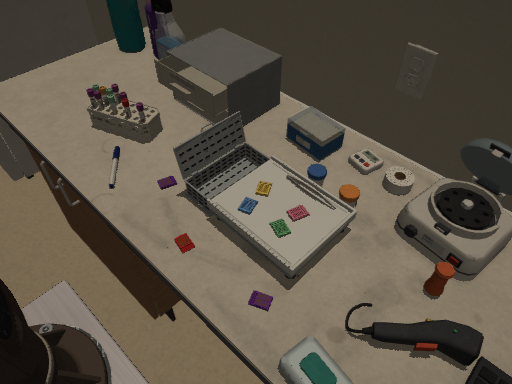

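View pics/side0.png

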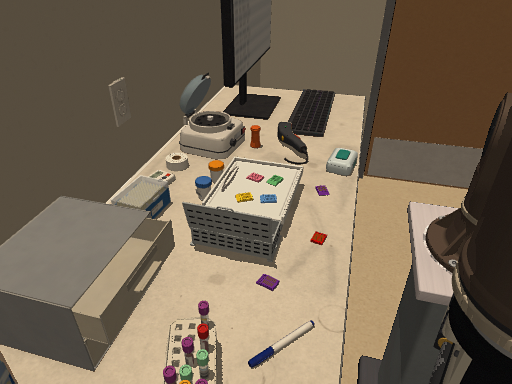

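The scene view shows yellow (264,188), blue (247,205), green (280,228) and pink (298,213) cassettes on the board. The basket and leaning lid are up-left of them, forceps lie along the back rim, and purple and red look-alikes are on the worktop.

```bash
cat > h.py <<'E'
import cv2,numpy as np
from workcell import robot
def ray(c,uv,z):
    c=c if isinstance(c,dict) else robot.calibration(c)
    R=np.array(c['R']);t=np.array(c['t']);o=-R.T@t
    d=R.T@np.array([(uv[0]-c['cx'])/c['fx'],(uv[1]-c['cy'])/c['fy'],1])
    return o+d*(z-o[2])/d[2]
def proj(c,X):
    c=c if isinstance(c,dict) else robot.calibration(c)
    p=np.array(c['R'])@np.array(X)+np.array(c['t']);return c['fx']*p[0]/p[2]+c['cx'],c['fy']*p[1]/p[2]+c['cy']
H={'pink':(160,176),'yellow':(20,32),'green':(50,75),'blue':(100,115)}
def blobs(img,col,amin=25,smin=110):
    h=cv2.cvtColor(img,cv2.COLOR_RGB2HSV);lo,hi=H[col]
    m=cv2.inRange(h,(lo,smin,60),(hi,255,255));m=cv2.morphologyEx(m,cv2.MORPH_CLOSE,np.ones((5,5),np.uint8))
    cs=cv2.findContours(m,cv2.RETR_EXTERNAL,cv2.CHAIN_APPROX_NONE)[0]
    return [c for c in cs if cv2.contourArea(c)>amin]
E
python3 - <<'E'
from h import *
for n in("scene","side"):
    im=cv2.imread(f'pics/{n}0.png')[...,::-1].copy();c=robot.calibration(n)
    for k in H:
        for b in blobs(im,k):
            P=np.array([ray(c,p[0],.057)[:2] for p in b],np.float32);r=cv2.minAreaRect(P*1000)
            if r[1][0]<70 : print(n,k,np.round(b.mean((0,1))),np.round(r[0]),np.round(r[1]),round(r[2]))
im=cv2.imread('pics/scene0.png')[105:275,165:365];cv2.imwrite('pics/c1.png',cv2.resize(im,None,fx=3.5,fy=3.5,interpolation=2))
E
```

```text
scene yellow [263. 188.] [545.  11.] [40. 28.] 29
scene blue [248. 205.] [488.   1.] [36. 25.] 18
scene blue [317. 170.] [669. -37.] [39. 38.] 6
side pink [201. 382.] [477. 483.] [17.  6.] 16
side pink [169. 375.] [525. 487.] [16. 29.] 29
side pink [187. 345.] [520. 434.] [16. 27.] 22
side pink [203. 308.] [521. 361.] [16. 30.] 27
side yellow [244. 197.] [548.  20.] [42. 36.] 32
side green [274. 180.] [492. -76.] [43. 29.] 69
side blue [261. 356.] [403. 422.] [42. 12.] 52
side blue [268. 198.] [490.  12.] [37. 30.] 15
side blue [203. 182.] [669. -18.] [38. 54.] 20
```

View pics/c1.png

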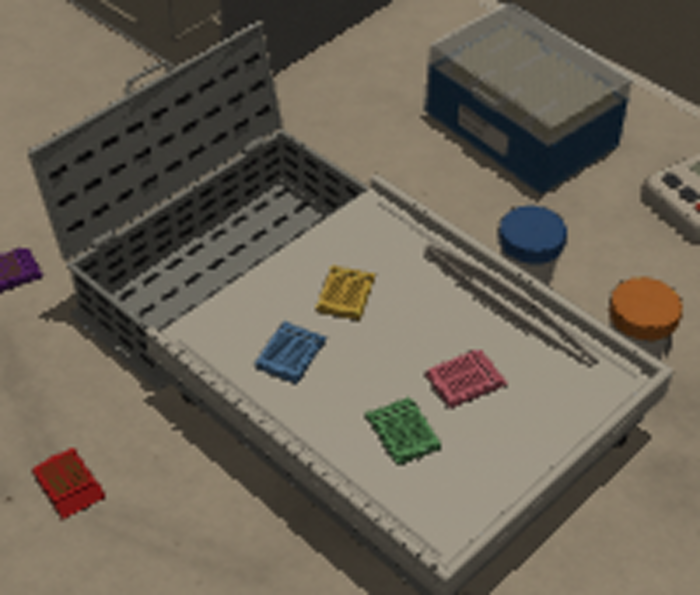

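The crop shows the rim-top corners at about crop (440,573), (668,372), (372,180) and (153,333). The lid leans open, its free edge running from (30,153) to (262,25). The cassettes are clear of the forceps.

Run:
```python
from h import *
c=robot.calibration('scene');d=robot.calibration('side')
print('cams',[np.round(-np.array(k['R']).T@np.array(k['t']),3) for k in(c,d)])
px=lambda u,v:(165+u/3.5,105+v/3.5)
for n,u,z in[('FR',(440,573),.0595),('BR',(668,372),.0595),('BL',(372,180),.0595),('FL',(153,333),.0595),('hF',(72,265),.051),('hB',(283,133),.051)]:
    print(n,np.round(ray(c,px(*u),z)*1000))
def tri(a,b):
    A=[]
    for k,(u,v) in((c,a),(d,b)):
        P=np.c_[k['R'],k['t']];x=(u-k['cx'])/k['fx'];y=(v-k['cy'])/k['fy'];A+=[x*P[2]-P[0],y*P[2]-P[1]]
    A=np.array(A);s,*r=np.linalg.lstsq(A[:,:3],-A[:,3],rcond=None);return s
for n,a,b in[('yel',(263.3,188),(244,197)),('blu',(248,205),(268,198))]: print(n,np.round(tri(a,b)*1000))
for n in('scene','side'):
  im=cv2.imread(f'pics/{n}0.png')[...,::-1].copy();h=cv2.cvtColor(im,cv2.COLOR_RGB2HSV)
  for q in([(280,228),(298,213)] if n=='scene' else [(274,180),(257,177)]): print(n,q,h[q[1],q[0]],h[q[1]+2,q[0]+2])
im=cv2.imread('pics/side0.png')[150:260,170:320];cv2.imwrite('pics/c2.png',cv2.resize(im,None,fx=5,fy=5,interpolation=2))
```

```text
cams [array([ 0.116, -0.377,  0.672]), array([0.326, 0.766, 0.587])]
FR [ 434. -161.   60.]
BR [ 626. -169.   60.]
BL [629.  64.  60.]
FL [440.  66.  60.]
hF [447. 151.  51.]
hB [628. 147.  51.]
yel [549.  14.  52.]
blu [491.   4.  52.]
scene (280, 228) [ 58 100  82] [ 58  99 100]
scene (298, 213) [178 123 151] [178 121 135]
side (274, 180) [ 59 109  98] [ 57 111 158]
side (257, 177) [178 133 117] [178 133 207]
```

View pics/c2.png

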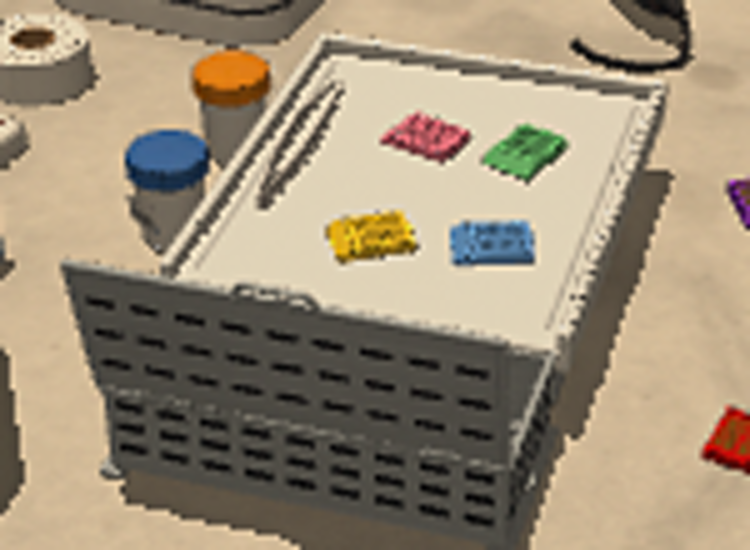

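The side view shows the cassettes at side pixels of about yellow (244,197), blue (268,198), green (275,180) and pink (255,177), and the lid leaning outwards with its wire loop. The station is near (0.533, -0.053), yaw about -0.026. Next I turn the tool so its x lies along station y, close the fingers and go above the board.

Emit:
drive_tool([
  [[0,0,-0.01],[0,0,0.178],1],
  [[0,0,-0.01],[0,0,0.178],1],
  [[0,0,-0.01],[0,0,0.178],1],
  [[0,0,-0.01],[0,0,0.178],1],
  [[0,0,-0.01],[0,0,0.178],1],
  [[0,0,-0.01],[0,0,0.178],1],
  [[0,0,-0.01],[0,0,0.177],1],
])

```text
time_s: 0.98
tool_pos: [0.2152, 0.5865, 0.2966]
eef_rot: [-3.141, 0.001, 1.539]
contact_force: [-0.1, -0.1, 0.2]
opening: 0.0265
grasp_force: 0.0
```

Emit:
drive_tool([
  [[-0.04,0.02,0],[0,0,0],1],
  [[-0.04,0.02,0],[0,0,0],1],
  [[-0.04,0.02,0],[0,0,0],1],
  [[-0.04,0.02,0],[0,0,0],1],
  [[-0.04,0.02,0],[0,0,0],1],
  [[-0.04,0.02,0],[0,0,0],1],
  [[-0.04,0.02,0],[0,0,0],1],
  [[-0.04,0.02,0],[0,0,0],1],
  [[-0.04,0.02,0],[0,0,0],1],
  [[-0.04,0.02,0],[0,0,0],1],
  [[-0.04,0.02,0],[0,0,0],1],
  [[-0.04,0.02,0],[0,0,0],1],
  [[-0.04,0.02,0],[0,0,0],1],
  [[-0.04,0.02,0],[0,0,0],1],
  [[-0.04,0.02,0],[0,0,0],1],
  [[0,0,0],[0,0,0],1],
  [[0,0,0],[0,0,0],1],
])

```text
time_s: 3.1
tool_pos: [0.4993, -0.0205, 0.2964]
eef_rot: [-3.141, -0.0, 1.545]
contact_force: [-0.5, 1.0, -0.5]
opening: 0.0002
grasp_force: 0.0
```

```bash
cat >> h.py <<'E'
H['pink']=(165,179);H['green']=(45,70)
def look(n,tag,z=.057,smin=85,amin=25):
    c=robot.calibration(n);im=robot.get_image(n);cv2.imwrite(f'pics/{tag}.png',im[...,::-1])
    for k in H:
        for b in blobs(im,k,amin,smin):
            P=np.array([ray(c,p[0],z)[:2] for p in b],np.float32);r=cv2.minAreaRect(P*1000)
            if 10<min(r[1]) and max(r[1])<60: print(k,np.round(b.mean((0,1))),np.round(r[0]),np.round(r[1]),round(r[2]))
    return im,c
E
python3 - <<'E'
from h import *
s=robot.sense();print(s['time_s'],s['tool_pos'],s['eef_rot'],s['opening'],s['contact_force'])
look('wrist','w1')
E
```

```text
3.1 [ 0.4992797  -0.02045756  0.29635197] [-3.14064158e+00 -1.22752118e-04  1.54452969e+00] 0.0002024011406971782 [-0.53659501  1.01310403 -0.51257785]
pink [286. 208.] [548. -81.] [27. 37.] 71
yellow [287. 147.] [550.  15.] [40. 28.] 29
green [252. 209.] [495. -80.] [39. 27.] 69
blue [368. 176.] [673. -32.] [40. 40.] 47
blue [249. 154.] [493.   6.] [38. 27.] 19
```

View pics/w1.png

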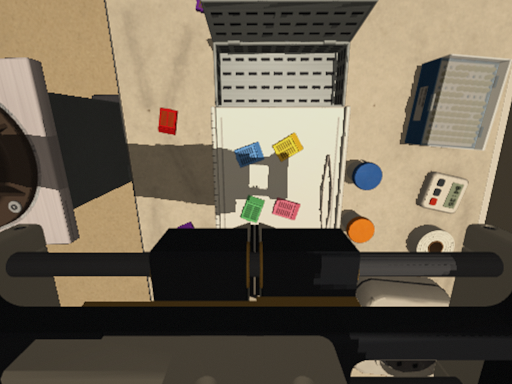

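The wrist view shows the board's left end at row ~106 (columns 214 to 347), the basket above it, forceps at column ~327 (rows 155-225), and all four cassettes between columns 240 and 300.

Run:
```python
from h import *
c=robot.calibration('wrist')
for n,u,z in[('FL',(214,107),.05),('BL',(347,105),.05),('basketF',(215,43),.05),('basketB',(349,42),.05),('rimFin',(220,190),.05),('rimBin',(339,190),.05),('fo',(327,155),.06),('fo2',(325,225),.06),('lidF',(206,2),.127),('lidB',(376,2),.127),('fingertip',(254,296),.29)]: print(n,np.round(ray(c,u,z)*1000))
```

```text
FL [444.  75.  50.]
BL [637.  73.  50.]
basketF [451. 158.  50.]
basketB [634. 155.  50.]
rimFin [446. -49.  50.]
rimBin [633. -54.  50.]
fo [609.   3.  60.]
fo2 [ 611. -108.   60.]
lidF [454. 177. 127.]
lidB [635. 173. 127.]
fingertip [499. -68. 290.]
```

Emit:
drive_tool([
  [[-0.035,-0.002,0.02],[0,0,0],1],
  [[-0.035,-0.001,0.04],[0,0,0],1],
  [[-0.035,-0.001,0.04],[0,0,0],1],
  [[0,0,0.04],[0,0,0],1],
  [[0,0,0.04],[0,0,0],1],
  [[0,0,0.035],[0,0,0],1],
  [[0,0,0.02],[0,0,0],1],
  [[0,0,0.006],[0,0,0],1],
  [[0,0,0],[0,0,0],1],
])

```text
time_s: 4.28
tool_pos: [0.4931, -0.125, 0.056]
eef_rot: [3.142, -0.0, 1.546]
contact_force: [-0.5, 0.1, 0.2]
opening: 0.0004
grasp_force: 0.0
```

Emit:
drive_tool([
  [[0.01,0,0.001],[0,0,0],1],
  [[0.012,0,0],[0,0,0],1],
  [[0.012,0,0],[0,0,0],1],
  [[0.012,0,0],[0,0,0],1],
  [[0.012,0,0],[0,0,0],1],
  [[0.012,0,0],[0,0,0],1],
  [[0.01,0,0],[0,0,0],1],
  [[0,0,0],[0,0,0],1],
])

```text
time_s: 5.28
tool_pos: [0.495, -0.0448, 0.0546]
eef_rot: [-3.141, -0.0, 1.546]
contact_force: [-0.3, 0.3, 0.2]
opening: 0.0001
grasp_force: 0.0
```

Run:
```python
from h import *
s=robot.sense();print(s['time_s'],s['tool_pos'],s['contact_force'])
look('wrist','w2')
print();look('side','s2',.055)
```

```text
5.275 [ 0.4950016  -0.04478993  0.05464012] [-0.27697452  0.29570054  0.24180615]
yellow [344. 141.] [549.  15.] [38. 29.] 29
yellow [62. 79.] [394.  53.] [15. 15.] 78
green [231. 193.] [483. -15.] [28. 40.] 18
blue [241. 130.] [490.  23.] [27. 39.] 90

pink [269. 281.] [428. 269.] [19. 20.] 74
pink [255. 177.] [545. -78.] [33. 37.] 73
yellow [244. 197.] [548.  17.] [42. 37.] 30
green [274. 194.] [481. -13.] [27. 45.] 18
blue [261. 356.] [404. 421.] [42. 12.] 52
blue [267. 203.] [488.  26.] [37. 32.] 1
blue [203. 182.] [671. -21.] [39. 55.] 20
```

Emit:
drive_tool([
  [[-0.01,0,0],[0,0,0],1],
  [[0,-0.014,0],[0,0,0],1],
  [[0.012,0,0],[0,0,0],1],
  [[0.012,0,0],[0,0,0],1],
  [[0.012,0,0],[0,0,0],1],
  [[0.012,0,0],[0,0,0],1],
  [[0,0,0],[0,0,0],1],
])

```text
time_s: 6.25
tool_pos: [0.4821, -0.0059, 0.0546]
eef_rot: [-3.141, -0.0, 1.547]
contact_force: [-0.7, 0.3, 0.6]
opening: 0.0003
grasp_force: 0.0
```

Run:
```python
from h import *
s=robot.sense();print(s['time_s'],s['tool_pos'],s['contact_force'])
look('wrist','w3')
```

```text
6.25 [ 0.48211196 -0.00594589  0.05462956] [-0.74020952  0.28722799  0.55795052]
yellow [361. 203.] [549.  15.] [39. 30.] 29
green [267. 187.] [492.  27.] [27. 40.] 4
blue [286. 128.] [503.  62.] [38. 27.] 4
```

View pics/w3.png

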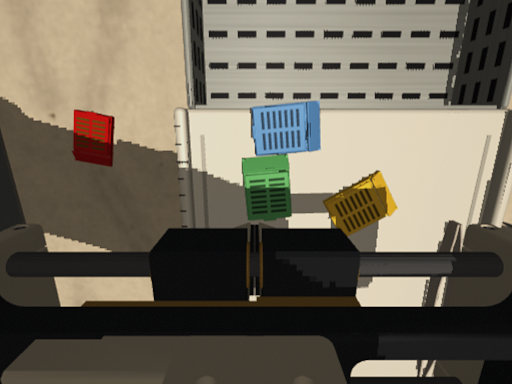

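The wrist view shows blue (286,128) at the board edge with green (267,187) right behind it. The fingertip, at column 254, is a little left of centre and narrower than I assumed, so I shift it and go on.

Emit:
drive_tool([
  [[-0.01,0,0],[0,0,0],1],
  [[0,0.013,0],[0,0,0],1],
  [[0.012,0,0],[0,0,0],1],
  [[0.012,0,0],[0,0,0],1],
  [[0.012,0,0],[0,0,0],1],
  [[0.012,0,0],[0,0,0],1],
  [[0,0,0],[0,0,0],1],
])

```text
time_s: 7.18
tool_pos: [0.4959, 0.0318, 0.0546]
eef_rot: [-3.141, -0.0, 1.547]
contact_force: [-0.6, -0.2, -0.6]
opening: 0.0007
grasp_force: 0.0
```

Run:
```python
from h import *
s=robot.sense();print(s['time_s'],s['tool_pos'],s['contact_force'])
look('wrist','w4')
```

```text
7.175 [0.49585196 0.03177836 0.05462646] [-0.60476285 -0.19254949 -0.64175059]
green [246. 188.] [493.  64.] [40. 28.] 89
blue [270. 116.] [508. 107.] [22. 30.] 81
```

Emit:
drive_tool([
  [[0.012,0,0],[0,0,0],1],
  [[0.012,0,0],[0,0,0],1],
  [[0.012,0,0],[0,0,0],1],
  [[0.01,0,0],[0,0,0],1],
  [[0.005,0,0],[0,0,0],1],
  [[0,0,0],[0,0,0],1],
])

```text
time_s: 7.98
tool_pos: [0.4973, 0.0815, 0.0547]
eef_rot: [-3.142, 0.0, 1.545]
contact_force: [-0.8, 0.5, 0.3]
opening: 0.0005
grasp_force: 0.0
```

Run:
```python
from h import *
s=robot.sense();print(s['time_s'],s['tool_pos'],s['contact_force'])
look('wrist','w5',.012)
```

```text
7.975 [0.49728633 0.08152116 0.05470222] [-0.8228553   0.50216705  0.31203053]
pink [159.  16.] [440. 225.] [15. 24.] 89
green [221. 217.] [471.  80.] [50. 22.] 32
blue [269. 182.] [511. 108.] [28. 39.] 81
```

View pics/w5.png

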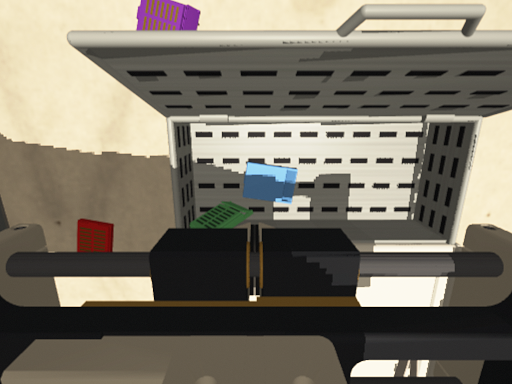

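Blue lies in the basket (269,182); green (221,217) seems tipped over the edge. I lift, go behind yellow, and check green on the way.

Emit:
drive_tool([
  [[0,0,-0.03],[0,0,0],1],
  [[-0.02,0.006,-0.03],[0,0,0],1],
  [[-0.035,0.02,0],[0,0,0],1],
  [[-0.035,0.02,0],[0,0,0],1],
  [[-0.018,0.01,0],[0,0,0],1],
  [[0,0,0.04],[0,0,0],1],
  [[0,0,0.02],[0,0,0],1],
  [[0,0,0],[0,0,0],1],
])

```text
time_s: 9.02
tool_pos: [0.5492, -0.0289, 0.0536]
eef_rot: [-3.139, 0.001, 1.544]
contact_force: [0.1, 0.5, 1.0]
opening: 0.0005
grasp_force: 0.0
```

Run:
```python
from h import *
s=robot.sense();print(s['time_s'],s['tool_pos'],s['contact_force'])
look('wrist','w6');print();look('scene','c6',.057,80,20)
```

```text
9.025 [ 0.54921882 -0.02888941  0.05360241] [0.06247692 0.46793013 1.04333939]
yellow [254. 171.] [551.  15.] [40. 28.] 29
blue [444. 232.] [671. -25.] [29. 38.] 89
blue [191.  22.] [520.  94.] [23. 30.] 81

pink [297. 212.] [544. -85.] [29. 38.] 71
pink [165. 181.] [412. 177.] [18. 20.] 71
blue [220. 187.] [482.  78.] [18. 35.] 83
blue [317. 170.] [669. -37.] [38. 41.] 44
blue [172.  43.] [812. 664.] [43. 40.] 69
```

View pics/w6.png

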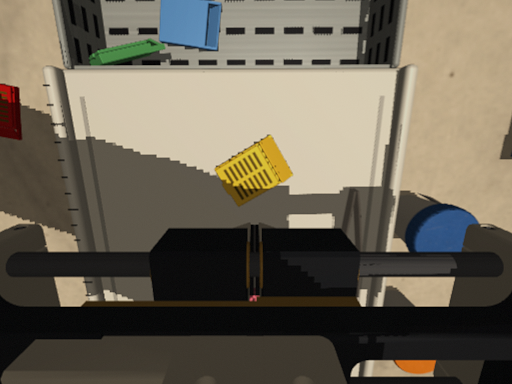

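Green lies tilted in the basket beside blue, clear of the board; yellow (254,171) is right ahead of the fingertip.

Emit:
drive_tool([
  [[0.012,0,0],[0,0,0],1],
  [[0.012,0,0],[0,0,0],1],
  [[0.012,0,0],[0,0,0],1],
  [[0.01,0,0],[0,0,0],1],
  [[0.01,0,0],[0,0,0],1],
  [[0,0,0],[0,0,0],1],
])

```text
time_s: 9.88
tool_pos: [0.5519, 0.0289, 0.0546]
eef_rot: [-3.141, -0.0, 1.546]
contact_force: [0.4, -0.3, 0.3]
opening: 0.0006
grasp_force: 0.0
```

Run:
```python
from h import *
s=robot.sense();print(s['time_s'],s['tool_pos'],s['contact_force'])
look('wrist','w7')
```

```text
9.875 [0.55191145 0.02893945 0.05460337] [ 0.39281798 -0.28947779  0.32560259]
yellow [263. 198.] [559.  56.] [29. 39.] 87
green [136. 149.] [486.  89.] [41. 11.] 20
blue [426. 297.] [669. -14.] [20. 34.] 89
blue [193. 113.] [521. 107.] [22. 30.] 80
```

Emit:
drive_tool([
  [[-0.008,0,0],[0,0,0],1],
  [[0,0.006,0],[0,0,0],1],
  [[0.012,0,0],[0,0,0],1],
  [[0.012,0,0],[0,0,0],1],
  [[0.012,0,0],[0,0,0],1],
  [[0.012,0,0],[0,0,0],1],
  [[0.012,0,0],[0,0,0],1],
  [[0,0,0],[0,0,0],1],
])

```text
time_s: 10.92
tool_pos: [0.5592, 0.0811, 0.0546]
eef_rot: [-3.141, -0.0, 1.547]
contact_force: [0.6, 0.2, 0.2]
opening: 0.0007
grasp_force: 0.0
```

Emit:
drive_tool([
  [[0,0,-0.03],[0,0,0],1],
  [[-0.02,-0.003,-0.03],[0,0,0],1],
  [[-0.05,-0.003,0],[0,0,0],1],
  [[-0.05,-0.003,0],[0,0,0],1],
  [[-0.05,-0.002,0],[0,0,0],1],
  [[-0.035,0,0],[0,0,0],1],
  [[0,0,0.03],[0,0,0],1],
  [[0,0,0.03],[0,0,0],1],
  [[0,0,0],[0,0,0],1],
])

```text
time_s: 12.05
tool_pos: [0.5412, -0.1253, 0.0533]
eef_rot: [-3.138, -0.0, 1.544]
contact_force: [-0.4, -0.6, -0.3]
opening: 0.0004
grasp_force: 0.0
```

Run:
```python
from h import *
s=robot.sense();print(s['time_s'],s['tool_pos'],s['contact_force'])
look('wrist','w8');print();look('scene','c8',.057,80,20)
```

```text
12.05 [ 0.54118813 -0.12530835  0.05325704] [-0.36650423 -0.62409233 -0.31523985]
pink [ 60. 241.] [ 418. -124.] [16. 16.] 22
pink [263. 172.] [549. -82.] [27. 38.] 71
blue [486.  78.] [667. -35.] [31. 41.] 13

pink [165. 181.] [412. 177.] [18. 20.] 71
yellow [236. 178.] [525.  75.] [17. 39.] 89
blue [220. 187.] [482.  78.] [18. 35.] 83
```

Emit:
drive_tool([
  [[0.004,0.007,0],[0,0,0],1],
  [[0.012,0,0],[0,0,0],1],
  [[0.012,0,0],[0,0,0],1],
  [[0.012,0,0],[0,0,0],1],
  [[0.012,0,0],[0,0,0],1],
  [[0.012,0,0],[0,0,0],1],
  [[0,0,0],[0,0,0],1],
])

```text
time_s: 13.02
tool_pos: [0.5516, -0.0598, 0.0546]
eef_rot: [-3.141, -0.001, 1.547]
contact_force: [1.4, 0.3, 0.5]
opening: 0.0006
grasp_force: 0.0
```

Run:
```python
from h import *
s=robot.sense();print(s['time_s'],s['tool_pos'],s['contact_force'])
look('wrist','w9')
```

```text
13.025 [ 0.55161323 -0.05980617  0.05459309] [1.38569796 0.26182497 0.45393888]
pink [231. 202.] [539. -35.] [40. 28.] 23
blue [448. 193.] [672. -32.] [41. 41.] 71
```

Emit:
drive_tool([
  [[-0.014,0,0],[0,0,0],1],
  [[0,-0.016,0],[0,0,0],1],
  [[0.012,0,0],[0,0,0],1],
  [[0.012,0,0],[0,0,0],1],
  [[0.012,0,0],[0,0,0],1],
  [[0.012,0,0],[0,0,0],1],
  [[0.012,0,0],[0,0,0],1],
  [[0,0,0],[0,0,0],1],
])

```text
time_s: 14.08
tool_pos: [0.5369, -0.0134, 0.0546]
eef_rot: [-3.141, -0.0, 1.547]
contact_force: [0.5, -0.6, -0.5]
opening: 0.0001
grasp_force: 0.0
```

Run:
```python
from h import *
s=robot.sense();print(s['time_s'],s['tool_pos'],s['contact_force'])
look('wrist','w10')
```

```text
14.075 [ 0.53687976 -0.01337941  0.05460389] [ 0.53884099 -0.62685217 -0.48456641]
pink [275. 201.] [552.  11.] [28. 38.] 65
yellow [279.  56.] [554.  92.] [22. 31.] 89
blue [450. 243.] [662. -17.] [15. 20.] 89
blue [210.  48.] [517.  97.] [22. 30.] 80
```

Emit:
drive_tool([
  [[-0.014,0,0],[0,0,0],1],
  [[0,0.016,0],[0,0,0],1],
  [[0.012,0,0],[0,0,0],1],
  [[0.012,0,0],[0,0,0],1],
  [[0.012,0,0],[0,0,0],1],
  [[0.006,0,0],[0,0,0],1],
  [[0,0,0],[0,0,0],1],
])

```text
time_s: 15.0
tool_pos: [0.5534, 0.0135, 0.0547]
eef_rot: [-3.141, -0.0, 1.546]
contact_force: [-0.1, 0.6, 0.4]
opening: 0.0005
grasp_force: 0.0
```

Run:
```python
from h import *
s=robot.sense();print(s['time_s'],s['tool_pos'],s['contact_force'])
look('wrist','w11')
```

```text
15.0 [0.55338304 0.01354692 0.05468902] [-0.07496606  0.62666975  0.4362307 ]
pink [236. 199.] [544.  40.] [39. 28.] 5
yellow [256.  98.] [557.  98.] [22. 31.] 90
blue [427. 291.] [669. -28.] [24. 37.] 89
blue [189.  91.] [521. 103.] [22. 30.] 80
```

Emit:
drive_tool([
  [[-0.01,0,0],[0,0,0],1],
  [[0,-0.01,0],[0,0,0],1],
  [[0.012,0,0],[0,0,0],1],
  [[0.012,0,0],[0,0,0],1],
  [[0.012,0,0],[0,0,0],1],
  [[0.012,0,0],[0,0,0],1],
  [[0.012,0,0],[0,0,0],1],
  [[0.012,0,0],[0,0,0],1],
  [[0.01,0,0],[0,0,0],1],
  [[0,0,0],[0,0,0],1],
])

```text
time_s: 16.3
tool_pos: [0.5454, 0.086, 0.0546]
eef_rot: [-3.141, -0.0, 1.546]
contact_force: [-0.2, 0.1, 0.3]
opening: 0.0005
grasp_force: 0.0
```

Emit:
drive_tool([
  [[0,0,-0.03],[0,0,0],1],
  [[-0.03,0,-0.04],[0,0,0],1],
  [[-0.04,0,-0.04],[0,0,0],1],
  [[0,0,-0.04],[0,0,0],1],
  [[0,0,0],[0,0,0],1],
])

```text
time_s: 16.92
tool_pos: [0.5453, 0.0136, 0.2076]
eef_rot: [3.136, -0.001, 1.543]
contact_force: [0.3, 0.9, -0.5]
opening: 0.0002
grasp_force: 0.0
```

Run:
```python
from h import *
s=robot.sense();print(s['time_s'],s['tool_pos'],s['contact_force'])
look('wrist','w12',.012)
```

```text
16.925 [0.54529592 0.01357566 0.2075796 ] [ 0.25441576  0.89157815 -0.47562971]
pink [146. 282.] [ 379. -142.] [18. 21.] 25
pink [254. 126.] [551.  81.] [12. 42.] 88
yellow [260. 108.] [557. 102.] [28. 41.] 88
green [192. 124.] [469.  86.] [50. 12.] 18
blue [356. 216.] [691. -47.] [46. 47.] 3
blue [223. 105.] [510. 109.] [28. 39.] 80
```

View pics/w12.png

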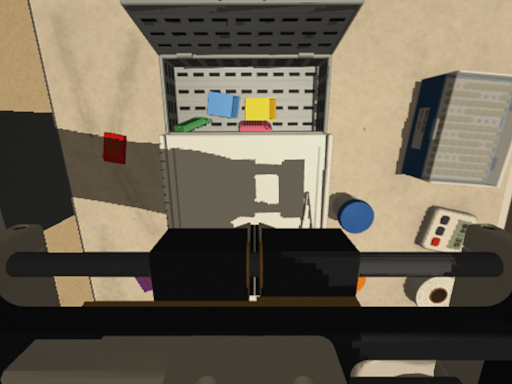

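All four cassettes are in the basket (blue (223,105), yellow (260,108), pink (254,126), green (192,124)), and the board holds only the forceps. Now I go behind the lid.

Emit:
drive_tool([
  [[0.04,0,0],[0,0,0],1],
  [[0.045,0,0],[0,0,0],1],
  [[0.045,-0.006,0],[0,0,0],1],
  [[0.045,0,0],[0,0,0],1],
  [[0.045,0,0],[0,0,0],1],
  [[0,0,0],[0,0,0],1],
  [[0,0,0.035],[0,0,0],1],
  [[0,0,0.035],[0,0,0],1],
  [[0,0,0.035],[0,0,0],1],
  [[0,0,0],[0,0,0],1],
])

```text
time_s: 18.23
tool_pos: [0.541, 0.2333, 0.0968]
eef_rot: [-3.136, 0.004, 1.544]
contact_force: [0.5, -0.3, 0.1]
opening: 0.0003
grasp_force: 0.0
```

Emit:
drive_tool([
  [[-0.012,0,0],[0,0,0],1],
  [[-0.012,0,0],[0,0,0],1],
  [[-0.012,0,0],[0,0,0],1],
  [[-0.012,0,0],[0,0,0],1],
  [[-0.012,0,0],[0,0,0],1],
  [[0,0,0],[0,0,0],1],
])

```text
time_s: 18.98
tool_pos: [0.5418, 0.1738, 0.0999]
eef_rot: [3.141, 0.0, 1.543]
contact_force: [0.1, -0.5, 0.1]
opening: 0.0005
grasp_force: 0.0
```

Run:
```python
from h import *
s=robot.sense();print(s['time_s'],s['tool_pos'],s['contact_force'])
im=robot.get_image('scene');cv2.imwrite('pics/c13.png',cv2.resize(im[90:260,150:350,::-1],None,fx=3,fy=3))
```

```text
18.975 [0.54184939 0.1737541  0.09994022] [ 0.09603186 -0.49781056  0.06296733]
```

View pics/c13.png

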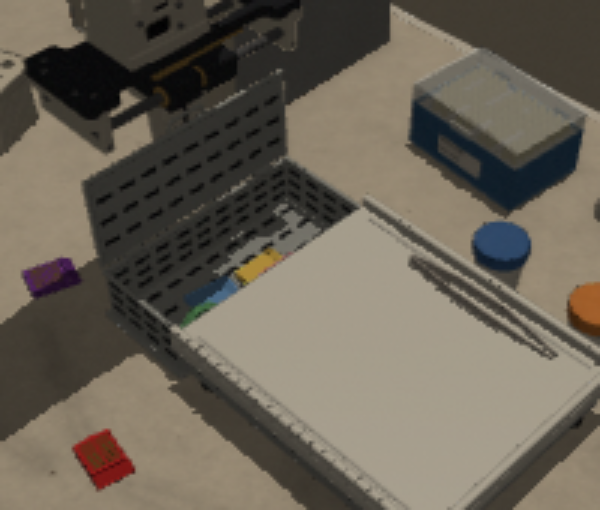

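The lid is still leaning on the fingertips, and the cassettes lie below the basket rim. Now I push the lid over.

Emit:
drive_tool([
  [[-0.012,0,0],[0,0,0],1],
  [[-0.012,0,0],[0,0,0],1],
  [[-0.012,0,0],[0,0,0],1],
  [[-0.012,0,0],[0,0,0],1],
  [[-0.007,0,0.002],[0,0,0],1],
  [[-0.007,0,0.002],[0,0,0],1],
  [[-0.004,0,0.005],[0,0,0],1],
  [[-0.003,0,0.005],[0,0,0],1],
  [[-0.003,0,0.005],[0,0,0],1],
  [[-0.002,0,0.006],[0,0,0],1],
  [[-0.002,0,0.006],[0,0,0],1],
  [[-0.001,0,0.006],[0,0,0],1],
  [[0,0,0],[0,0,0],1],
])

```text
time_s: 20.65
tool_pos: [0.5394, 0.098, 0.0622]
eef_rot: [-3.141, 0.0, 1.545]
contact_force: [0.2, -0.4, 0.2]
opening: 0.0009
grasp_force: 0.0
```

Emit:
drive_tool([
  [[0,0,0.003],[0,0,0],1],
  [[0,0,0.003],[0,0,0],1],
  [[0,0,0],[0,0,0],1],
])

```text
time_s: 21.02
tool_pos: [0.5397, 0.0982, 0.0566]
eef_rot: [-3.141, -0.0, 1.545]
contact_force: [0.8, 0.3, 0.8]
opening: 0.0004
grasp_force: 0.0
```

Emit:
drive_tool([
  [[0,0,0.002],[0,0,0],1],
  [[0,0,0.002],[0,0,0],1],
  [[0,0,0],[0,0,0],1],
])

```text
time_s: 21.4
tool_pos: [0.5398, 0.0981, 0.0534]
eef_rot: [3.141, -0.001, 1.544]
contact_force: [-3.8, 0.1, 12.0]
opening: 0.0005
grasp_force: 6.0
```

Emit:
drive_tool([
  [[0,0,0.0015],[0,0,0],1],
  [[0,0,0],[0,0,0],1],
])

```text
time_s: 21.65
tool_pos: [0.5399, 0.0981, 0.0531]
eef_rot: [3.141, -0.002, 1.544]
contact_force: [-10.1, 0.1, 29.3]
opening: 0.0004
grasp_force: 15.0
```

The lid is bottomed at z ≈ 0.053 with 29 N. I lift off and check.

Emit:
drive_tool([
  [[0,0,-0.015],[0,0,0],1],
  [[0,0,-0.04],[0,0,0],1],
  [[-0.02,0,-0.04],[0,0,0],1],
  [[-0.05,0,-0.04],[0,0,0],1],
  [[-0.05,0,-0.03],[0,0,0],1],
  [[-0.03,0,0],[0,0,0],1],
  [[0,0,0],[0,0,0],1],
])

```text
time_s: 22.52
tool_pos: [0.5356, -0.0536, 0.2161]
eef_rot: [3.14, 0.0, 1.54]
contact_force: [0.1, 0.0, -0.1]
opening: -0.0
grasp_force: 0.0
```

Run:
```python
from h import *
s=robot.sense();print(s['time_s'],s['tool_pos'],s['contact_force'])
a=robot.get_image('side')[140:270,160:340];b=robot.get_image('wrist')[:230,150:400]
a=cv2.resize(a,(380,274));b=cv2.resize(b,(380,350));
cv2.imwrite('pics/f.png',np.vstack([a,b])[:600,:,::-1])
```

```text
22.525 [ 0.53564761 -0.05358961  0.21609629] [ 0.11501225  0.00117173 -0.06939434]
```

View pics/f.png

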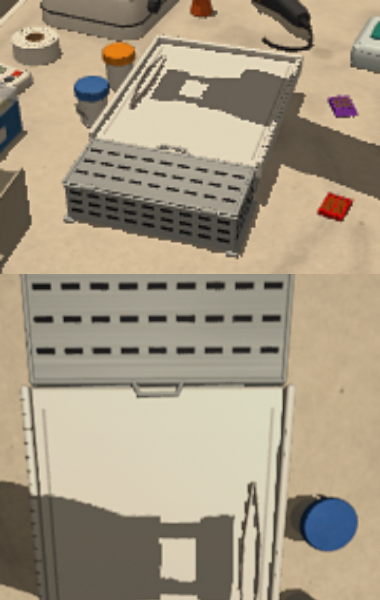

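The lid lies level on the rim with its loop over the board's end. The board is clear apart from the forceps, and the cups stand as before.

```bash
python3 -c "
from workcell import robot
print(robot.close_job())"
```

```text
the job is handed in; nothing more can be done
None
```

All four cassettes were swept into the basket, the lid was pressed shut, and the job was handed in at about 22.5 s; in the last pictures the forceps and both cups look undisturbed.

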